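Lock the link plug onto the load bank

ROBOT

A 6-joint arm with a two-finger parallel gripper is mounted at the origin on the work surface. World frame = base frame: x ahead of the robot, y to its left, z up, the work surface at z = 0. Lengths are in m, angles in rad, forces in N, time in s.
With the tool pointing down it reaches from about 0.3 to 0.875 m from the base axis. Payload 4.2 kg.
Tool frame: the origin (TCP) lies on the centre line of the jaws, within the pads' length; the fingertips stand 14 mm ahead of it and the grasp point (between the pads) lies 5 mm behind it (ctrl.tips_ahead is the distance from the TCP to the fingertips, in m); z points along the fingers, y is the line along which they close (so a half turn about z gives the same grasp; the last joint's range is limited). The gripper opens to 85 mm and grips with 20 to 120 N. Pads are 22 mm wide; open, the fingers measure 114 mm over their backs; the gripper's body (76 mm by 85 mm) begins 54 mm behind the grasp point. The pads swing forward as they close: fully open they stand 13 mm farther back than shut.
Start: joints at [-1.305, 0.32, 1.565, -0, 1.257, -0.02], TCP at [0.162, -0.552, 0.245] pointing down, gripper open.
Joint ranges: [-3.11, 3.11], [-0.84, 2.01], [0.21, 2.61], [-1.34, 4.49], [0.05, 2.63], [-2.56, 2.56]. Speed limits (rad/s): [2.57, 2.57, 3.14, 3.14, 3.14, 3.14].

INTERFACE

Orientations are given as a 3x3 rotation matrix whose columns are the frame's x, y, z axes.
In Python, from bench import ctrl, effector, ik, telemetry, capture, get_calibration, job gives the robot as it stands. The module is installed in compiled form; this text tells all that it offers. Calls block until the motion is done:
- ctrl.goto(position, orientation): joint-space move of the TCP to a pose.
- ctrl.servo_line(position, rate=0.15, ori=None, until_force=None): straight line of the TCP; ori=None keeps the orientation; rate is the mean speed in m/s. With until_force (N) it stops when the force on the tool has changed by that much, and returns True; else False.
- ctrl.move_joints(angles): joint-space move.
- effector.release() and effector.clamp(strength=None): open the fingers fully, or close them until they stop; strength is the grip in N (None keeps the last).
- ctrl.wait(seconds).
- ik(position, orientation): joint angles nearest the present ones, or None.
- telemetry.sense(): the state.
- capture(name): name is "scene" or "top" or "wrist"; returns the picture (480x640x3 uint8, red, green, blue); there is no depth.
- get_calibration(name): a dict with "camera_matrix" (3x3 intrinsics, pixels), "k1" (the pictures are not rectified: a ray, as slopes to the right and down, at radius r is drawn at 1 + k1 r^2 times it, then the intrinsics apply), "extrinsics" (4x4, takes a point from world to camera coordinates). Camera axes: x right, y down, z forward; pixel columns grow to the right and rows downward; lengths in m; the calibration is good to about 2 mm. A picture is of the moment at which its call begins: read the wrist's pose just before it. get_calibration takes no time and is no camera call; for the wrist camera it gives the pose at the moment of the call.
A pose or a line that the arm cannot do raises ctrl.Unreachable and nothing moves.
- job.hand_in(): hands the job in; it is judged then, once.
The state is a dict: "t": time; "joints": joint angles; "qvel": joint speeds; "tau": joint torques, N m; "eef_pos": TCP position; "tcp_rot": TCP orientation; "force": force on the tool from outside, world axes, zero at the start; "ft_torque": the same for the moment, N m; "opening": finger opening in m; "finger_force": force on a finger pad.
Only numpy, scipy, OpenCV 4.12 (cv2) and the standard library are available. Lean on these libraries where they do the work, as an engineer would, in place of code of your own. Each camera call takes 0.05 s, during which the arm holds its last target. There are 200 camera calls.

TASK

Fit the blue link plug onto the connector on top of the load bank, yellow mark to yellow mark, and push it down until it sits fully home on the rim. Then swing its two orange locking levers all the way down, one after the other, and let go. Leave everything else on the bench where it is.

Things in the scene. Friction and masses are not known exactly. Their poses are not given: they have to be found in the camera images.
- plug: The link plug: blue die-cast connector hood, 120 mm long (its x), 43 mm wide (its y), 66 mm high, about 0.5 kg with its two levers, standing upright on its open rim on the bench. Origin: centre of the rim (underside); z up. A yellow mark on top and a black hexagonal blanking plug show its +x end. Both levers start open, standing up to 90 mm above the rim.
- plug_grip (a point): Where to grip the plug: on its centre line, 48 mm above its rim. Above 31 mm the body is 40 mm wide (y) and 112 mm long with flat vertical long sides up to the flat top at 66 mm; the middle 60 mm of the length is free for fingers. Keep finger tips above about 26 mm from the rim (wider below, 43 mm).
- plug_mark (a point): The yellow mark on top of the plug: 46 mm from the plug's centre towards its +x end, 66 mm above the rim.
- lever_a_pivot (a point): Pivot axis (along the plug's y) of lever_a, at x = +42 mm, 24 mm above the rim. Steel side plates run along both long sides of the plug from the pivot to the handle, and to a hook that swings in under a locking peg of the socket.
- lever_b_pivot (a point): Pivot axis of lever_b, at the plug's x = -42 mm, 24 mm above the rim; otherwise as lever_a.
- lever_a (a joint): Angle of the locking lever at the plug's yellow-marked (+x) end, rad: 0 = all the way down (locked, against its stop), 1.8 = fully open; starts open at 1.5 to 1.75. Turns stiffly (0.12 N m: 2 to 5 N pushing down on the handle) and stays where it is left. It goes fully down only with the plug within about 3 mm of home.
- lever_b (a joint): Angle of the locking lever at the plug's other (-x) end, rad; otherwise as lever_a.
- lever_a_grip (a point): Centre of lever_a's orange handle: a round bar 12 mm thick, 64 mm long, across the plug (along its y), 58 mm from the pivot. Seen from the pivot it lies outward, away from the plug's centre, at an elevation of (lever angle - 0.61) rad: locked, 48 mm outward of and 33 mm below the pivot; open, about 29 mm outward and 50 mm above. Pushed from above it swings outward and down.
- lever_b_grip (a point): Centre of lever_b's orange handle bar, outward at the plug's -x end; otherwise as lever_a.
- loadbank: The load bank: grey metal case 270 mm long (its x, roughly left to right), 170 mm deep, 85 mm high, aluminium fins on its ends, terminals on its front, fixed to the bench. Origin: underside, straight below the centre of the connector on its top; z up.
- bank_mark (a point): Yellow mark on top of the load bank, 122 mm from the connector's centre at the connector's +x end: the plug's yellow mark belongs at this end.
- socket (a point): Centre of the rim (black seal) of the connector on the load bank, 117 mm above the bench; axes as the load bank's. The aluminium housing is 120 mm (x) by 43 mm (y), 32 mm high above the case, with steel locking pegs on its long sides at x = +-42 mm, 12 mm below the rim. Fully home, the plug's rim rests on this rim: plug origin here, axes alike.
- insert_top (a point): Top of the beige contact block, 33 mm above the rim. It stands in a black insert frame 105 x 28 mm, 16 mm above the rim, with rounded top edges (4 mm lead-in, 1.5 mm clearance each side in the plug's 108 x 31 mm cavity) and a yellow coding rib at +x, so the plug goes on one way round only.
- contacts (a joint): How far the contact block has been pushed down, m: 0 at the start, 0.007 with the plug home. The plug first stops on it 7 mm short of home; for those last 7 mm the contacts resist with 14 N (about 9 N of push besides the plug's weight), and it stays where it has been pushed to.
- tray: Bystander, loose: clear plastic tray 100 x 150 x 45 mm with control knobs in it. Origin: centre of its underside.
- dustcover: Bystander, loose: low grey connector dust cover 118 x 43 x 28 mm lying on the bench. Origin: centre of its underside.
- spraycan: Bystander, loose: contact-cleaner can 66 mm in diameter, 177 mm high, red nozzle cap. Origin: centre of its underside.
- jar: Bystander, loose: glass jar 90 mm in diameter, 100 mm high, red lid. Origin: centre of its underside.
- multimeter: Bystander, loose: yellow and black multimeter 170 x 85 x 42 mm lying flat. Origin: centre of its underside.
- spool: Bystander, loose: solder spool 66 mm in diameter, 55 mm high. Origin: centre of its underside.
Things that resemble listed ones, but are neither listed nor needed, are in the scene too. Leave any green look-alike of the plug alone.

How it is judged:
On the way, in this order (a step that is already met when the one before it is completed fails the run):
1. the plug is pushed on to the socket's rim (within 3.5 mm, where the hooks catch), marks at the same end (z of plug in the frame of socket below 0.0035 m and horizontal distance between plug and socket below 0.004 m and x of plug_mark in the frame of socket above 0.04 m), for 0.2 s.
2. one of the two levers is swung all the way down (within 0.12 rad) with the plug home (z of plug in the frame of socket below 0.002 m and value of joint any of lever_a, lever_b below 0.12 rad), for 0.2 s.
At the end, for the whole second after the job is handed in: Both levers all the way down (within 0.12 rad), the plug fully home on the socket (rim within 2 mm, centred within 4 mm, yellow mark at the yellow-marked end), at rest and let go (value of joint each of lever_a, lever_b below 0.12 rad and z of plug in the frame of socket between -0.003 and 0.002 m and horizontal distance between plug and socket below 0.004 m and x of plug_mark in the frame of socket above 0.04 m and linear speed of plug below 0.02 m/s); the robot touches nothing.
It fails at once if a bystander (tray, dust cover, spray can, jar, multimeter or spool) is moved by more than 30 mm (distance of any of tray, dustcover, spraycan, jar, multimeter, spool from where it was at the start of the episode above 0.03 m).
It also fails if it takes over 64 s, if anything falls off the work surface, if the arm or the gripper's body presses on something with over 40 N, if the wrist force passes 120 N, or if a joint passes its speed limit or range.

## Working session

There is one attempt and no reset: what is moved stays moved. The work goes in short steps, each a Python script; the robot and the scene stay as the last script left them, time stands still between calls to the robot, and variables do not carry over. Pictures are saved under pics/ and viewed, at most 10 in all, crops included, and the job is handed in when it is done.

```bash
mkdir -p pics
cat > h.py <<'E'
import numpy as np, cv2
from bench import ctrl, effector, ik, telemetry, capture, get_calibration, job
def ray(cal,uv):
    K=np.array(cal["camera_matrix"]);E=np.array(cal["extrinsics"])
    d=(np.array(uv,float)-K[:2,2])/[K[0,0],K[1,1]]
    s=d.copy()
    for _ in range(30): s=d/(1+cal["k1"]*(s@s))
    R=E[:3,:3]; return -R.T@E[:3,3], R.T@np.array([s[0],s[1],1])
def onz(cal,uv,z):
    o,d=ray(cal,uv); return o+d*(z-o[2])/d[2]
def proj(cal,p):
    K=np.array(cal["camera_matrix"]);E=np.array(cal["extrinsics"])
    c=E[:3,:3]@np.array(p)+E[:3,3]; s=c[:2]/c[2]; s=s*(1+cal["k1"]*(s@s))
    return s*[K[0,0],K[1,1]]+K[:2,2]
def save(n,img): cv2.imwrite(f"pics/{n}.png",cv2.cvtColor(img,cv2.COLOR_RGB2BGR))
def down(yaw): # tool z down, tool y axis at world angle yaw
    y=np.array([np.cos(yaw),np.sin(yaw),0]);z=np.array([0,0,-1.]);return np.column_stack([np.cross(y,z),y,z])
E
python3 - <<'E'
from h import *
import pickle
for n in("scene","top"):
    cal=get_calibration(n);im=capture(n);save(n,im);print(n,cal)
    np.save(n+".npy",im);pickle.dump(cal,open(n+".pkl","wb"))
s=telemetry.sense();print(s)
E
```

```text
scene {'camera_matrix': array([[477.97199515,   0.        , 332.64248049],
       [  0.        , 477.97199515, 236.1535757 ],
       [  0.        ,   0.        ,   1.        ]]), 'k1': -0.11122940860744801, 'extrinsics': array([[ 2.39071899e-01,  9.71001724e-01,  5.28594777e-04,
        -1.11409601e-01],
       [ 5.26483063e-01, -1.29168791e-01, -8.40316016e-01,
        -1.57029756e-01],
       [-8.15880023e-01,  2.01174242e-01, -5.42096590e-01,
         1.56864979e+00],
       [ 0.00000000e+00,  0.00000000e+00,  0.00000000e+00,
         1.00000000e+00]])}
top {'camera_matrix': array([[488.65649703,   0.        , 325.0895641 ],
       [  0.        , 488.65649703, 240.04176714],
       [  0.        ,   0.        ,   1.        ]]), 'k1': -0.08442688663329395, 'extrinsics': array([[-0.01908691, -0.99958445, -0.02160122,  0.02889178],
       [-0.99217278,  0.02160322, -0.12298974,  0.50376367],
       [ 0.12340529,  0.01908465, -0.99217282,  1.41617299],
       [ 0.        ,  0.        ,  0.        ,  1.        ]])}
{'t': 0.1, 'joints': array([-1.30499710e+00,  3.20199674e-01,  1.56558893e+00, -1.17453980e-06,
        1.25736862e+00, -2.00320210e-02]), 'qvel': array([-0.00089142, -0.00057448, -0.00065509,  0.00094484,  0.00033148,
        0.00121306]), 'tau': array([ 4.10343873e-04, -4.16407514e+01, -2.34703839e+01, -4.10975122e-05,
        4.87070560e-03,  5.24744195e-06]), 'eef_pos': array([ 0.16199854, -0.55127789,  0.24457018]), 'tcp_rot': array([[ 9.59427513e-01,  2.81955098e-01, -4.12059289e-04],
       [ 2.81955398e-01, -9.59426326e-01,  1.50933019e-03],
       [ 3.02228118e-05, -1.56427525e-03, -9.99998776e-01]]), 'force': array([1.07700306, 0.25550129, 0.33381616]), 'ft_torque': array([-0.02682569, -0.02925778,  0.01313635]), 'finger_force': 0.0, 'opening': 0.0859156410398287}
```

View pics/top.png

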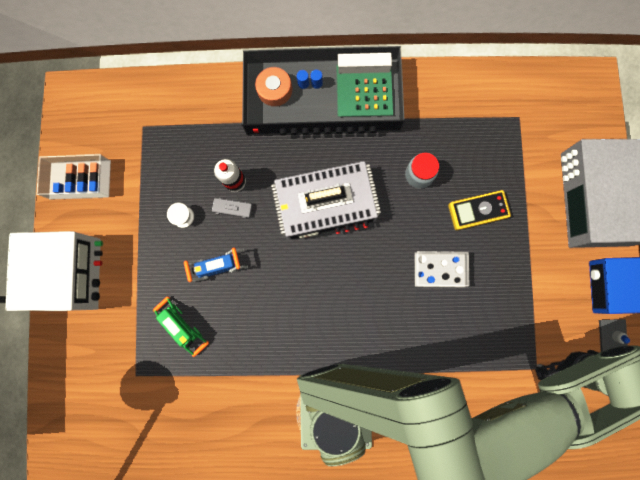

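View pics/scene.png

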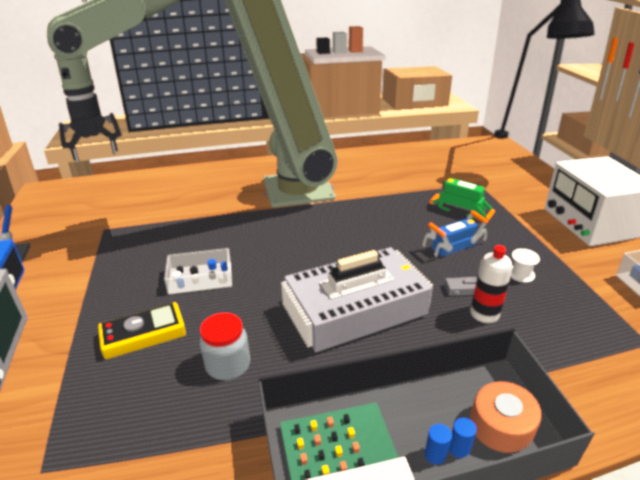

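Seen from the top camera, the candidates are the blue hood at (213,265), the green look-alike at (180,326), the grey dust cover at (231,208), and the blue boxes at (305,78) and (615,285). I choose (213,265), and the load bank is at (325,198). Its yellow mark is on the left, at (285,207). I'll check both in one close crop.

Run:
```python
from h import *
im=np.load("top.npy")
a=cv2.resize(im[240:295,175:260],None,fx=7,fy=7,interpolation=cv2.INTER_CUBIC)  #595x385
b=cv2.resize(im[155:245,265:385],None,fx=4.95,fy=2.0,interpolation=cv2.INTER_CUBIC)
b=cv2.resize(im[158:243,268:383],(595,440)[:2] and (271,200),interpolation=cv2.INTER_CUBIC)
c=np.zeros((590,600,3),np.uint8);c[:385,:595]=a;c[388:588,:271]=b
save("crop1",c)
```

```text
(no output)
```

View pics/crop1.png

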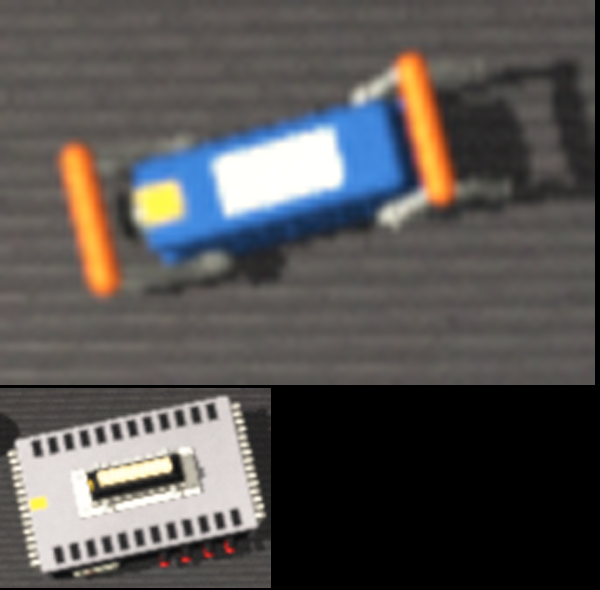

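Crop: the blue plug has its yellow mark at px (197.4,268.5). The handle ends are at (75,150)-(103,288) and (410,60)-(440,198) in the crop. The bank's mark is at px (285,206.8), on the same side as the plug's, so no half turn is needed. The choice of the blue plug is confirmed.

Run:
```python
from h import *
import pickle
cal=pickle.load(open("top.pkl","rb"))
P=lambda x,y,z:onz(cal,(175+x/7-.4,240+y/7-.4),z)
m=P(160,203,.066);a1,a2=P(75,150,.072),P(103,288,.072);b1,b2=P(410,60,.074),P(440,198,.074)
A=(a1+a2)/2;B=(b1+b2)/2
print("mark",m,"A",A,"B",B,"lenA",np.linalg.norm(a1-a2),"AB",np.linalg.norm(A-B),"C",(A+B)/2)
d=A-B;psi=np.arctan2(d[1],d[0]);x=np.array([np.cos(psi),np.sin(psi)]);print("psi",psi,"C from mark",m[:2]-.046*x)
bm=onz(cal,(285,206.8),.085);ct=onz(cal,(325.3,193.2),.15)
d=bm-ct;p2=np.arctan2(d[1],d[0]);print("bank",bm,ct,np.hypot(*d[:2]),p2)
E0=np.array(get_calibration("wrist")["extrinsics"]);s=telemetry.sense()
o=-E0[:3,:3].T@E0[:3,3];print("cam in tool",s["tcp_rot"].T@(o-s["eef_pos"]),"\n",E0[:3,:3]@s["tcp_rot"]);print(get_calibration("wrist")["camera_matrix"])
```

```text
mark [0.42445671 0.39020984 0.066     ] A [0.41801051 0.41835258 0.072     ] B [0.45244119 0.27748898 0.074     ] lenA 0.05868142679973637 AB 0.14502421888470082 C [0.43522585 0.34792078 0.073     ]
psi 1.810521727164095 C from mark [0.43537876 0.34552529]
bank [0.59668996 0.13134356 0.085     ] [0.61938677 0.01325568 0.15      ] 0.1202492968850969 1.760683385872071
cam in tool [ 0.08000241 -0.0009741  -0.12812378] 
 [[ 9.83061081e-04  9.99999430e-01  4.16397284e-04]
 [-9.49993547e-01  1.06392972e-03 -3.12267718e-01]
 [-3.12267983e-01 -8.85964926e-05  9.49994052e-01]]
[[420.82550825   0.         316.5678759 ]
 [  0.         420.82550825 246.13775169]
 [  0.           0.           1.        ]]
```

The numbers agree: handle spacing is 145 mm, mark-to-centre is 120 mm against 122 nominal, and both plug centres fall within 3 mm. Next, close looks over the bank and then the plug.

Run:
```python
from h import *
import pickle
for n,p,psi in(("wb",(.619,.013,.30),1.761),("wp",(.435,.347,.23),1.81)):
    ctrl.goto(np.array(p),down(psi-np.pi/2));ctrl.wait(.2)
    cal=get_calibration("wrist");im=capture("wrist");np.save(n+".npy",im);pickle.dump(cal,open(n+".pkl","wb"));save(n,im)
    s=telemetry.sense();print(s["t"],s["eef_pos"],s["joints"])
```

```text
2.925 [0.61897466 0.0125014  0.29997433] [ 1.63227256e-03  3.64281269e-01  1.36082267e+00 -2.97670257e-05
  1.41656467e+00 -1.87802545e-01]
4.6167 [0.43562655 0.34645886 0.23009714] [ 6.51256631e-01  3.00748782e-01  1.63177069e+00 -8.52800893e-05
  1.20883390e+00  4.13397697e-01]
```

View pics/wb.png

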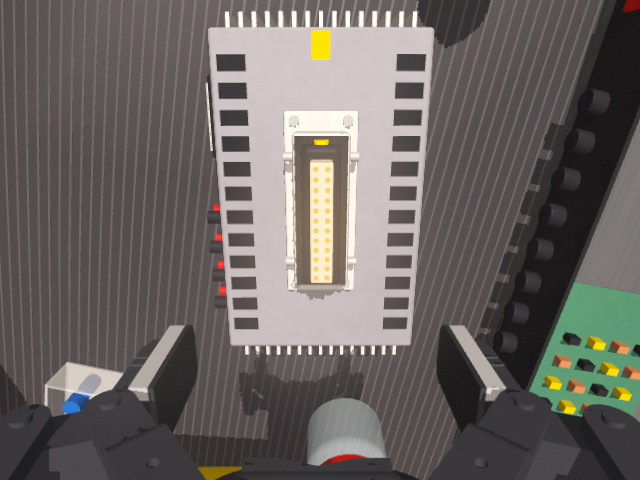

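View pics/wp.png

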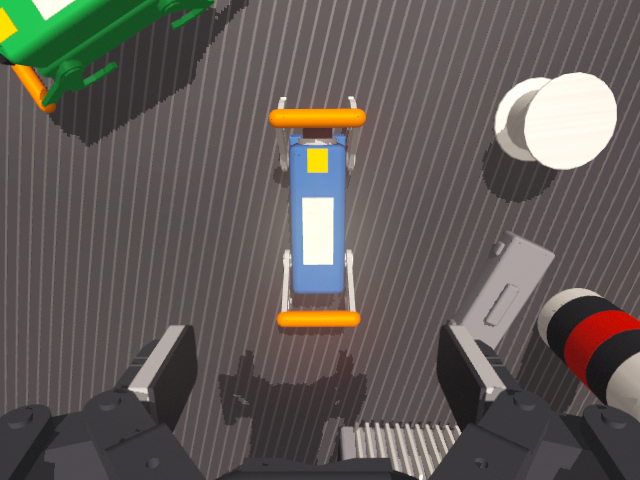

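Wrist view of the bank: contact block top at (309,160)-(333,160)-(332,283)-(311,283), yellow mark at (321,45), and case top corners at (208,28), (433,28), (411,345), (232,345). 
Wrist view of the plug: mark at (318,161), top face rows 144 to 292, columns 291.5 to 344.5 at row 218, handles centred at (317.5,118) and (319,319). The spool is at right (550,115) and the green look-alike is at the top left. 
Next I fit both poses.

Run:
```python
from h import *
import pickle
from scipy.optimize import least_squares
def fit(n,pts,x0):
    cal=pickle.load(open(n+".pkl","rb"))
    def W(q,p):
        c,s=np.cos(q[2]),np.sin(q[2]);return (q[0]+c*p[0]-s*p[1],q[1]+s*p[0]+c*p[1],p[2])
    def f(q,r=False):
        e=np.array([np.where(np.isnan(u),0,proj(cal,W(q,p))-u) for u,p in pts]);return e if r else e.ravel()
    r=least_squares(f,x0,loss="soft_l1");print(n,r.x);print(np.round(f(r.x,True),1).tolist())
    return cal,W,r.x
N=np.nan
# plug: +x is up in image, +y to the left
fit("wp",[((318,161),(.046,0,.066)),((291.5,218),(.0,.02,.066)) and ((291.5,N),(0,.02,.066)),((344.5,N),(0,-.02,.066)),
 ((N,144),(.056,0,.066)),((N,292),(-.056,0,.066)),((317.5,N),(.071,0,.074)),((319,N),(-.071,0,.074))],(.435,.347,1.81))
fit("wb",[((321,45),(.122,0,.085)),((208,28),(.135,.085,.085)),((433,28),(.135,-.085,.085)),((411,345),(-.135,-.085,.085)),((232,345),(-.135,.085,.085)),
 ((284,111),(.06,.0215,.117)),((358,111),(.06,-.0215,.117)),((354,291),(-.06,-.0215,.117)),((288,291),(-.06,.0215,.117))],(.619,.013,1.76))
cal=pickle.load(open("wb.pkl","rb"))
for u in((309,160),(333,160),(332,283),(311,283)):print(onz(cal,u,.15))
c=np.mean([onz(cal,u,.15) for u in((309,160),(333,160),(332,283),(311,283))],0);print(c)
print(np.mean([onz(cal,u,.133) for u in((295,137),(348,137),(346,290),(297,290))],0))
```

```text
wp [0.43640576 0.34862314 1.81764245]
[[-0.2, -1.9], [-1.0, 0.0], [1.6, 0.0], [0.0, 0.1], [0.0, 3.2], [0.1, 0.0], [-0.0, 0.0]]
wb [0.6216245  0.01727679 1.7649979 ]
[[0.0, 0.2], [-2.0, -1.0], [3.1, -2.0], [1.2, 1.9], [-1.8, 2.4], [7.5, 22.2], [-6.5, 21.9], [-5.7, -3.9], [6.8, -3.7]]
[0.60466139 0.05951622 0.15      ]
[0.62003555 0.06248073 0.15      ]
[ 0.63679481 -0.02279444  0.15      ]
[ 0.62202983 -0.02564355  0.15      ]
[0.6208804  0.01838974 0.15      ]
[0.62116506 0.01868895 0.133     ]
```

Run:
```python
from h import *
import pickle
R=down(1.8176-np.pi/2);p=np.array([.4364,.3486,.23])
ctrl.goto(p,R)
ctrl.servo_line(np.array([*p[:2],.046]),rate=.12)
s=telemetry.sense();print(s["t"],s["eef_pos"],s["force"])
effector.clamp(70);s=telemetry.sense();print(s["opening"],s["finger_force"],s["force"],s["eef_pos"])
ctrl.servo_line(np.array([*p[:2],.26]),rate=.15)
R=down(1.765-np.pi/2)
ctrl.servo_line(np.array([.621,.018,.26]),rate=.2,ori=R);ctrl.wait(.3)
cal=get_calibration("wrist");im=capture("wrist");np.save("wh.npy",im);pickle.dump(cal,open("wh.pkl","wb"));save("wh",im)
s=telemetry.sense();print(s["t"],s["eef_pos"],s["opening"],s["force"],s["tcp_rot"])
```

```text
6.55 [0.43679069 0.3489056  0.04667472] [-1.43203274 -0.13866176  0.62140359]
0.039178650796583614 71.99494957923889 [-2.55479199 -0.41418767  4.41987399] [0.43623998 0.34864655 0.04642111]
11.0083 [0.62092851 0.01822244 0.26008222] 0.039384733106932864 [-0.74541726 -0.45910714 -4.59053964] [[-1.93304419e-01  9.81138827e-01  5.61682270e-05]
 [ 9.81138829e-01  1.93304417e-01  3.68534702e-05]
 [ 2.53008042e-05  6.22327671e-05 -9.99999998e-01]]
```

View pics/wh.png

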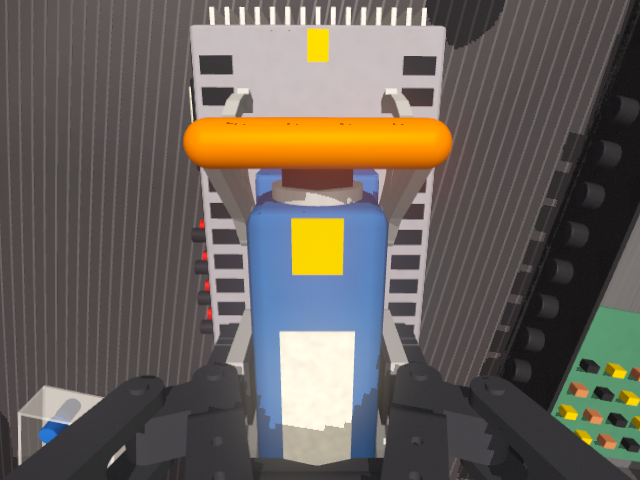

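The plug is held straight. Its mark is centred at (317.5,247), the bank mark at (317.7,45.5), and the case corners are at (190,26) and (446,27).

Run:
```python
from h import *
import pickle
cal=pickle.load(open("wh.pkl","rb"))
psi=1.765;R=np.array([[np.cos(psi),np.sin(psi)],[-np.sin(psi),np.cos(psi)]]);t=np.array([.6209,.0182])
for n,u,z in(("plugmark",(317.5,247),.2797),("front edge",(317.5,205),.2797),("bankmark",(317.7,45.5),.085),("cl",(190,26),.085),("cr",(446,27),.085)):
    p=onz(cal,u,z)[:2];print(n,p,"rel tcp in bank axes",np.round(R@(p-t),4))
```

```text
plugmark [0.61233411 0.06265085] rel tcp in bank axes [ 0.0453 -0.0002]
front edge [0.61006519 0.0740559 ] rel tcp in bank axes [ 0.0569 -0.0001]
bankmark [0.59793531 0.1369683 ] rel tcp in bank axes [ 0.121  -0.0004]
cl [0.513789   0.13256767] rel tcp in bank axes [0.1329 0.083 ]
cr [0.67790494 0.16448407] rel tcp in bank axes [ 0.1325 -0.0842]
```

Run:
```python
from h import *
t=np.array([.6212,.0179])
print(ctrl.servo_line(np.array([*t,.180]),rate=.08,until_force=15))
s=telemetry.sense();print(s["t"],s["eef_pos"],s["force"],s["opening"])
if s["eef_pos"][2]<.183:
    for z in(.168,.160):
        print(ctrl.servo_line(np.array([*t,z]),rate=.03,until_force=28))
        s=telemetry.sense();print(s["t"],s["eef_pos"],s["force"],s["ft_torque"],s["opening"])
```

```text
False
12.1583 [0.62167423 0.01792061 0.18073049] [ 0.37141372 -0.1494311  -5.38276897] 0.03890653628613405
False
12.7083 [0.62143853 0.01788808 0.16884549] [-2.05939444  0.32264146  3.15520173] [-0.02680693  0.27944082  0.01231946] 0.03896300208806252
False
13.125 [0.62143562 0.01788334 0.16341302] [-5.86969015 -0.05106945 14.2594871 ] [-0.01431636  1.03370754 -0.03085497] 0.039011061326660025
```

Run:
```python
from h import *
import pickle
t=np.array([.6212,.0179])
def pr(): s=telemetry.sense();print(s["t"],s["eef_pos"],s["force"],s["opening"])
ctrl.wait(.3);pr()
print(ctrl.servo_line(np.array([*t,.156]),rate=.03,until_force=30));pr();ctrl.wait(.3);pr()
cal=get_calibration("scene");im=capture("scene");save("c2",cv2.resize(im[205:345,265:445],None,fx=4,fy=4,interpolation=cv2.INTER_CUBIC))
```

```text
13.425 [0.62144533 0.01788429 0.16337252] [-4.73025557 -0.18583112 15.17776138] 0.03901910179959488
True
13.6333 [0.62131579 0.01783542 0.16344209] [ 0.0272011  -0.20135461  2.61743168] 0.03872349210332502
13.9333 [0.62128188 0.01785282 0.16338219] [ 0.06712993 -0.30549897  5.26193752] 0.03918693655787134
```

View pics/c2.png

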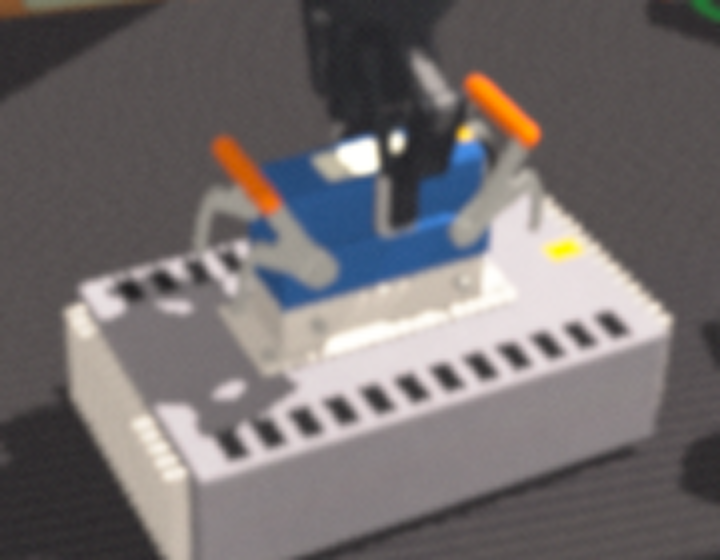

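The plug did not move under a 30 N push (TCP steady at 0.1634, as predicted for home). The crop shows it sitting flush, with its mark at the bank-mark end and both levers up at (248,172) and (503,108). Next: release, close the fingers, and swing lever a along its arc.

```bash
cat >> h.py <<'E'
S=np.array([.6212,.0179,.117]);PSI=1.765
ax=np.array([np.cos(PSI),np.sin(PSI),0]);up=np.array([0,0,1.])
def pose(sg,e,press,back=0):
    """tool pressing on handle at elevation e; sg=+1 lever a, -1 lever b"""
    out=sg*ax; tau=np.clip(e,-.35,0)          # tool z = sin(tau)*out - cos(tau)*up
    z=np.sin(tau)*out-np.cos(tau)*up
    y=down(PSI-np.pi/2)[:,1]; R=np.column_stack([np.cross(y,z),y,z])
    bar=S+out*(.042+.058*np.cos(e))+up*(.024+.058*np.sin(e))
    perp=np.cos(tau)*out+np.sin(tau)*up
    tip=bar-z*(.006-press+back)+perp*.003
    return tip-z*ctrl.tips_ahead,R
def swing(sg):
    p,R=pose(sg,1.05,0,.06); ctrl.goto(p,R)
    p,R=pose(sg,1.05,0,.0)
    p2=p-up*.010
    hit=ctrl.servo_line(p2,rate=.06,until_force=4)
    s=telemetry.sense();print("contact",hit,s["t"],s["eef_pos"],p)
    for e in np.linspace(.95,-.61,9):
        p,R=pose(sg,e,.002 if e>-.6 else .005)
        ctrl.servo_line(p,rate=.06,ori=R)
        s=telemetry.sense();f=s["force"];print(round(e,2),round(s["t"],2),np.round(s["eef_pos"]-p,4),np.round(f,1))
        if np.linalg.norm(f)>45: print("STOP");return
    ctrl.wait(.2)
E
python3 - <<'E'
from h import *
import pickle
cal=pickle.load(open("top.pkl","rb"));print("can",onz(cal,(228,168),.177),"tips",ctrl.tips_ahead)
for sg in(1,-1):
    for e in(1.05,0,-.61): print(sg,e,pose(sg,e,0)[0],ik(*pose(sg,e,0)))
effector.release();s=telemetry.sense()
ctrl.servo_line(np.array([*s["eef_pos"][:2],.28]),rate=.15)
effector.clamp(30);s=telemetry.sense();print(s["t"],s["opening"],s["force"],ctrl.tips_ahead)
E
```

```text
can [0.6906743  0.27786013 0.177     ] tips 0.014
1 1.05 [0.60694628 0.09037069 0.21131055] [ 1.29066351e-01  4.02106228e-01  1.52555585e+00 -4.44089210e-16
  1.21393057e+00 -6.51373224e-02]
1 0 [0.60132252 0.11896377 0.161     ] [ 1.76552782e-01  4.39864172e-01  1.59856171e+00 -4.44089210e-16
  1.10316677e+00 -1.76508912e-02]
1 -0.61 [0.60205284 0.11525057 0.12553245] [ 0.33937688  0.50201087  1.64310592 -0.39421991  1.08299885  0.34695307]
-1 1.05 [ 0.63545372 -0.05457069  0.21131055] [-1.03698475e-01  4.39627461e-01  1.46440436e+00 -4.44089210e-16
  1.23756083e+00 -2.97902148e-01]
-1 0 [ 0.64107748 -0.08316377  0.161     ] [-1.46794983e-01  4.89289981e-01  1.51319256e+00 -4.44089210e-16
  1.13911012e+00 -3.40998657e-01]
-1 -0.61 [ 0.64034716 -0.07945057  0.12553245] [-0.28543514  0.59140765  1.47421897  0.32533257  1.25892685 -0.60883166]
16.2083 9.315822247194831e-05 [-0.32348348 -0.07447924 -0.25018298] 0.014
```

Run:
```python
from h import *
swing(1)
p,R=pose(1,-.61,0,.10);ctrl.servo_line(p,rate=.2)
ctrl.wait(.1);im=capture("scene");save("c3",cv2.resize(im[205:345,265:445],None,fx=4,fy=4,interpolation=cv2.INTER_CUBIC))
print(telemetry.sense()["t"])
```

```text
contact True 17.5583 [0.60633353 0.09131772 0.20853128] [0.60694628 0.09037069 0.21131055]
0.95 17.81 [ 0.0001  0.0005 -0.0001] [0.9 0.8 2.1]
0.75 18.15 [-0.0003 -0.     -0.0006] [-0.6 -0.3  0.9]
0.56 18.49 [-0.0003 -0.     -0.0008] [-0.  -0.4  0.5]
0.36 18.83 [-0.0003  0.0001 -0.0007] [ 0.6 -0.4  0. ]
0.17 19.18 [-0.0004 -0.0001 -0.0007] [-0.1 -0.8 -0.5]
-0.03 19.52 [-0.0005  0.0002 -0.0007] [ 0.2  0.2 -0.3]
-0.22 19.88 [-0.0004  0.0009 -0.0004] [-0.5 -0.4 -0.2]
-0.42 20.23 [-0.     -0.0003  0.    ] [0.1 0.1 0.1]
-0.61 20.62 [0.001  0.0005 0.0015] [-3.   4.4  9. ]
21.6417
```

View pics/c3.png

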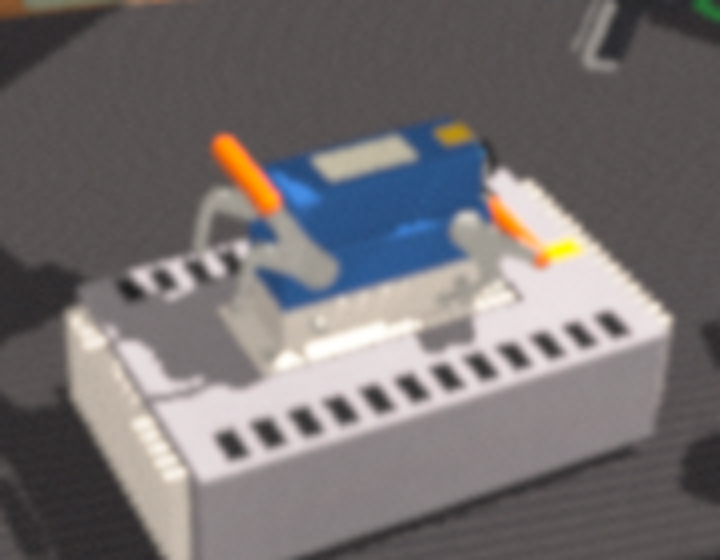

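Lever a's handle is now down at (520,232) in the crop, and it stopped against about 10 N. The plug is still flush. Now lever b, starting with a move over the top.

Run:
```python
from h import *
p,R=pose(-1,1.05,0,.08); p0=pose(1,1.05,0,.08)[0]
ctrl.servo_line(p0,rate=.25,ori=R); ctrl.servo_line(p,rate=.25)
swing(-1)
p,R=pose(-1,-.61,.008);ctrl.servo_line(p,rate=.03,until_force=20);s=telemetry.sense();print(s["eef_pos"]-p,s["force"])
p,R=pose(-1,-.61,0,.10);ctrl.servo_line(p,rate=.2)
# lever a once more, firm press at the bottom
ctrl.servo_line(p+up*.08,rate=.25)
p,R=pose(1,-.61,0,.10);ctrl.goto(p+up*.08,R);ctrl.servo_line(p,rate=.2)
p,R=pose(1,-.61,.008);print(ctrl.servo_line(p,rate=.08,until_force=20));s=telemetry.sense();print(s["eef_pos"]-p,s["force"])
p,R=pose(1,-.61,0,.12);ctrl.servo_line(p,rate=.2);ctrl.wait(.1)
im=capture("scene");im2=capture("wrist");save("c4",cv2.resize(im[205:345,265:445],None,fx=4,fy=4,interpolation=cv2.INTER_CUBIC))
s=telemetry.sense();print(s["t"],s["force"])
```

```text
contact True 24.0833 [ 0.63518898 -0.05552364  0.21034585] [ 0.63545372 -0.05457069  0.21131055]
0.95 24.34 [ 0.0001 -0.0013  0.0005] [-0.9 -3.   4.9]
0.75 24.68 [ 0.0003 -0.0007  0.0001] [-0.8 -2.8  3.2]
0.56 25.02 [-0.0001  0.0006 -0.0005] [ 0.2 -0.4  1.1]
0.36 25.37 [-0.0005  0.0004 -0.0011] [ 0.4 -0.5  0.3]
0.17 25.71 [-0.0004  0.0001 -0.0008] [-0.4  0.   0.5]
-0.03 26.05 [-0.0004 -0.0003 -0.0008] [ 0.   0.3 -0.1]
-0.22 26.41 [-0.0002 -0.0009 -0.0006] [ 0.1 -0.2  0.2]
-0.42 26.76 [-0.0002  0.0004 -0.0001] [ 0.9 -0.2 -0.9]
-0.61 27.15 [ 0.0012 -0.0013  0.0043] [-2.3 -9.2 18.2]
[ 0.00153462 -0.00210013  0.00668967] [ -5.71298066 -11.78695548  27.4776122 ]
True
[-0.00075485  0.00225611  0.00633625] [-3.99448523  2.63334142  7.55947505]
32.5083 [ 0.0431428   1.15545209 -0.09030869]
```

View pics/c4.png

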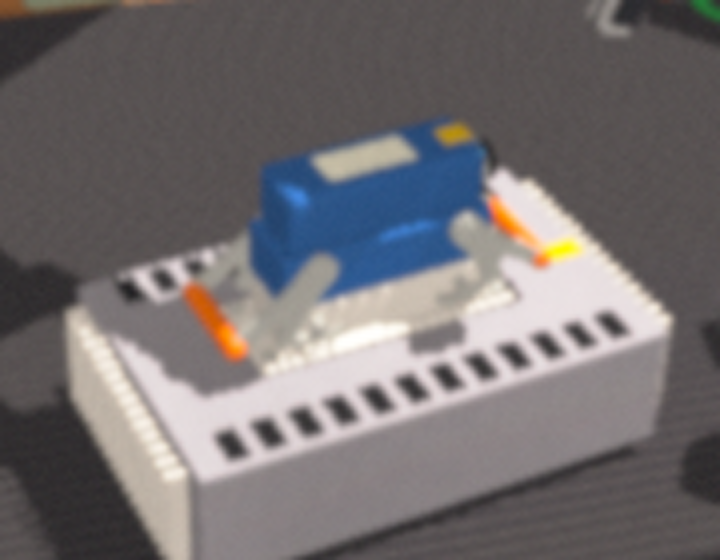

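Both handles are down against their stops, at (215,322) and (520,232), and the plug is still flush on the rim. The gripper is well clear, so I'm handing in.

```bash
python3 -c "
from h import *
print(job.hand_in())"
```

```text
the job is handed in; nothing more can be done
None
```

The blue link plug is fully home on the load bank's connector with the yellow marks at the same end, and both orange levers are down against their stops. The arm never came near the other items, and I handed the job in about 33 s into the 64 s limit; no verdict came back.

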